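Nest the graded beaker set

TASK

Put the graded beaker set away nested in size order: the clear beaker inside the blue tub, and the slim orange beaker, which now lies on its side, inside the clear one, all upright and fully home, with the tub still standing on the bench roughly where it is. Before nesting the orange beaker, stand it upright by itself on the open bench, well away from the tub, and let go of it completely for a moment, then take it again from above. Lower each one in gently rather than dropping it, and do not shift or tip the white bottle, the kitchen timer or the red-capped dropper bottle standing nearby.

Things in the scene. Friction and masses are not known exactly. Their poses are not given: they have to be found in the camera images.
- tub: wide blue plastic tub, open at the top, standing on the bench: 75 mm high, outer diameter 76 mm at the foot and 94 mm at the rim, wall 3 mm, inner floor 5 mm above the underside; mass about 0.3 kg. Origin at the centre of its underside, z up towards the mouth
- clear_beaker: translucent plastic beaker, open at the top, standing on the bench: 102 mm high, outer diameter 58 mm at the foot and 70 mm at the rim, wall about 2 mm, inner floor 3 mm above the underside (inside diameter there about 50 mm); about 0.09 kg. Its rim stands 32 mm above the tub's when nested. Origin at the centre of its underside, z up towards the mouth
- slim_beaker: slim orange plastic beaker, open at one end, 128 mm long, outer diameter 40 mm at the foot and 50 mm at the rim, wall 2.5 mm, floor 4 mm thick; about 0.07 kg. Starts lying on its side, mouth roughly towards the robot's left. Origin at the centre of its underside (outer face of the foot); its own z runs along the axis from the foot to the mouth. Nested, its rim stands 29 mm above the clear beaker's
- slim_rim (a point): centre of the slim orange beaker's mouth, on its axis 128 mm from the underside; axes as the beaker's
- white_bottle: bystander: white square-shouldered bottle with white cap and pale blue label, 69x81x143 mm, upright; origin at the centre of its underside
- kitchen_timer: bystander: round white timer with a black dial, 64 mm across, 39 mm high; origin at the centre of its underside
- dropper_bottle: bystander: small white dropper bottle with red cap, 32 mm across, 76 mm high; origin at the centre of its underside
Not all that is in view belongs to the job. Several things have the shape of the slim_beaker; the one meant has the colours described above.

How it is judged (in metres and radians):
On the way:
1. the slim orange beaker stands upright by itself on the bench, away from the tub, and is let go (angle between slim_beaker's own z axis and vertical below 0.08 rad and height (world z) of slim_beaker between -0.003 and 0.003 m and horizontal distance between slim_beaker and tub above 0.07 m and contact force between the fingers and slim_beaker below 0.05 N and linear speed of slim_beaker below 0.02 m/s), for 0.2 s.
At the end, for the whole second after the job is handed in: tub upright on the bench within 80 mm of its start; clear beaker upright on the tub's floor and slim orange beaker upright on the clear one's floor (each tilted under 0.06 rad, underside within 3 mm of the floor, axes within 12 mm of each other); all at rest (height (world z) of tub below 0.003 m and angle between each of tub, clear_beaker, slim_beaker's own z axis and vertical below 0.06 rad and distance of tub from where it was at the start of the episode below 0.08 m and z of clear_beaker in the frame of tub between 0.002 and 0.008 m and horizontal distance between clear_beaker and tub below 0.012 m and z of slim_beaker in the frame of clear_beaker between 0 and 0.006 m and horizontal distance between slim_beaker and clear_beaker below 0.012 m and linear speed of each of tub, clear_beaker, slim_beaker below 0.02 m/s); the robot touches nothing.
It fails at once if the clear beaker is dropped or flung into the tub (horizontal distance between clear_beaker and tub below 0.04 m and linear speed of clear_beaker above 0.6 m/s).
It fails at once if the slim orange beaker is dropped or flung into the clear one (horizontal distance between slim_beaker and clear_beaker below 0.03 m and linear speed of slim_beaker above 0.6 m/s).
It fails at once if the white bottle, the kitchen timer or the dropper bottle is shifted by 20 mm or tipped (distance of any of white_bottle, kitchen_timer, dropper_bottle from where it was at the start of the episode above 0.02 m or angle between any of white_bottle, kitchen_timer, dropper_bottle's own z axis and vertical above 0.3 rad).
It also fails if it takes over 72 s, if anything falls off the work surface, if the arm or the gripper's body presses on something with over 40 N, if the wrist force passes 120 N, or if a joint passes its speed limit or range.

ROBOT

A 6-joint arm with a two-finger parallel gripper is mounted at the origin on a cart in front of the work surface, level with it; the furniture and walls round the work are solid. World frame = base frame: x ahead of the robot, y to its left, z up, the work surface at z = 0. Lengths are in m, angles in degrees, forces in N, time in s.
With the tool pointing down it reaches from about 0.375 to 0.9 m from the base axis. Payload 3.1 kg.
Tool frame: the origin (TCP) lies on the centre line of the jaws, within the pads' length; the fingertips stand 25 mm ahead of it and the grasp point (between the pads) lies 6 mm ahead of it; y points along the fingers, x is the direction in which the jaws open and shut, and the axes are right-handed (so a half turn about y gives the same grasp; the last joint's range is limited). The gripper opens to 87 mm and grips with 3 to 60 N. Pads are 19 mm wide; open, the fingers measure 117 mm over their backs; the gripper's body (75 mm by 190 mm) begins 51 mm behind the grasp point.
Start: joints at [-76.175, 30.224, 82.088, -0, 67.689, -10.227], TCP at [0.255, -0.571, 0.222] pointing down, gripper open.
Joint ranges: [-176.69, 176.69], [-43.24, 126.21], [12.49, 139.97], [-82, 262], [0, 151.66], [-163.58, 163.58]. Speed limits (degrees/s): [159.86, 159.86, 180, 180, 180, 180].

INTERFACE

Orientations are given as a 3x3 rotation matrix whose columns are the frame's x, y, z axes.
In Python, from rig import * gives the robot as it stands.
- The arm moves only by the tool play_rows, never from a script. Its argument "commands" is a list of rows, each a list of 2 entries, a list of its own where there are three numbers: the shift along the world's x, y, z in m, then the turn, a rotation vector about the world's x, y, z in rad. A call has 1 to 10 rows; each row is the pose to reach, as a shift and turn from the pose commanded when the call began; what a row does not reach only later rows make up. A row lasts 1/8 s, in which the tool goes at most 62.5 mm and 10.7 degrees, less where a joint would pass 70% of its speed; a pose out of reach is approached as far as the arm can. A call with a gripper value outside its range is refused whole. "gripper" is the finger opening in m, from 0 to 0.087, set as the call begins (left out, the last holds). The fingers move at their own pace and stop on an object; the grip force is fixed at half the most. Time passes only in rows, so rows that repeat a pose let the fingers close. It gives the time, the measured TCP pose, the force and the opening at its end, in the units of the state.
- read_state(): the state, without advancing time (a new reading comes with each control period).
- capture(name): name is "side" or "top"; returns a dict with "frame" (420x560x3 uint8, red, green, blue), "depth" (420x560 float32, m along the optical axis (not along the pixel's ray), 0 where there is no reading), "mtx" (3x3 intrinsics, pixels), "cam_to_world" (4x4, takes a point from camera to world coordinates). Camera axes: x right, y down, z forward; pixel columns grow to the right and rows downward; lengths in m; the calibration is good to about 2 mm. A picture is of the moment at which its call begins.
- hand_in(): hands the job in, once; it reports no verdict.
The state is a dict: "time_s": time; "joint_positions": joint angles; "qvel": joint speeds; "tau": joint torques, N m; "position": TCP position; "tcp_rot": TCP orientation; "force": force on the tool from outside, world axes, zero at the start; "moment": the same for the moment, N m; "opening": opening from 0.0 (shut) to 1.0 (fully open).
Only numpy, scipy, OpenCV 4.12 (cv2) and the standard library are available. Lean on these libraries where they do the work, as an engineer would, in place of code of your own. Each camera call takes 0.05 s, during which the arm holds its last target. There are 200 camera calls.

## Working session

There is one attempt and no reset: what is moved stays moved. The work goes in short steps, Python scripts to look and compute and a tool call to move; the robot and the scene stay as the last step left them, time stands still between calls to the robot, and variables do not carry over. Pictures are saved under pics/ and viewed, about 8 in all and at most 12, crops included, and the job is handed in when it is done.

Besides the shell and the picture viewer there is one more tool, called after ">>>" in YAML: its name, and indented under it one key for each argument. play_rows: Moves the arm, as the interface text tells. Its arguments: {"type":"object","properties":{"commands":{"type":"array"},"gripper":{"type":"number"}},"required":["commands"]}

```bash
mkdir -p pics
python3 - <<'E'
from rig import *
import cv2,numpy as np
for n in("side","top"):
    c=capture(n); np.savez(f"pics/{n}0.npz",**c); cv2.imwrite(f"pics/{n}0.png",c["frame"][:,:,::-1])
    print(n,c["mtx"].round(1).tolist(),c["cam_to_world"].round(3).tolist())
s=read_state(); print(s)
E
```

```text
side [[389.5, 0.0, 285.5], [0.0, 389.5, 210.8], [0.0, 0.0, 1.0]] [[0.996, 0.063, -0.06, 0.618], [0.087, -0.648, 0.757, -0.715], [0.009, -0.759, -0.651, 0.654], [0.0, 0.0, 0.0, 1.0]]
top [[399.3, 0.0, 273.6], [0.0, 399.3, 209.9], [0.0, 0.0, 1.0]] [[-0.019, -0.996, 0.081, 0.482], [-1.0, 0.018, -0.012, 0.0], [0.01, -0.082, -0.997, 0.927], [0.0, 0.0, 0.0, 1.0]]
{'time_s': 0.1, 'joint_positions': array([-7.61764189e+01,  3.02740288e+01,  8.21495231e+01, -5.04245005e-04,
        6.76906242e+01, -1.02277495e+01]), 'qvel': array([ 0.07460463, -0.19817856, -0.19720763,  0.06329499, -0.05986289,
        0.06782273]), 'tau': array([-1.03812195e-03, -4.40985417e+01, -1.77150661e+01,  6.34750701e-02,
        5.33512258e-02, -4.80508834e-05]), 'position': array([ 0.25457884, -0.57006626,  0.22116267]), 'tcp_rot': array([[ 4.07557497e-01, -4.84039865e-04,  9.13179420e-01],
       [-9.13177439e-01,  1.93308553e-03,  4.07557637e-01],
       [-1.96252807e-03, -9.99998014e-01,  3.45829216e-04]]), 'force': array([0.11253201, 0.69032114, 0.66981567]), 'moment': array([-0.05225595,  0.00985808,  0.0172911 ]), 'opening': 1.004274244088421}
```

View pics/top0.png

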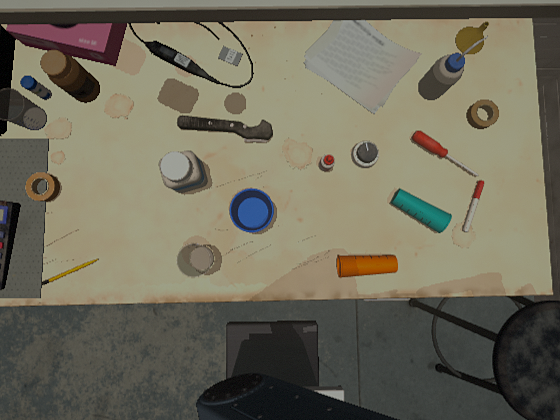

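View pics/side0.png

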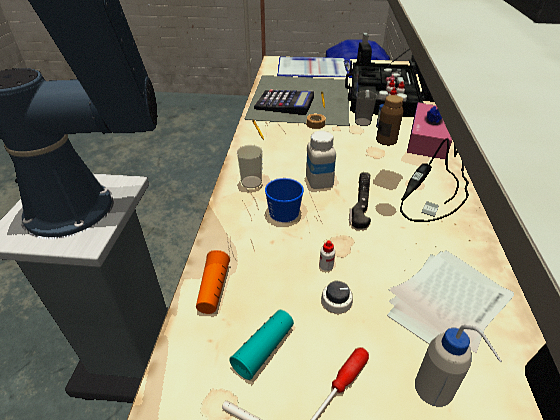

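The top view shows the tub at (252,210) and the clear beaker at (198,260), with the orange beaker lying at (367,264), wide mouth to the left. The dropper is at (327,162), the timer at (365,153) and the white bottle at (180,170).

Things that could be mistaken for what I want:
- **Slim beaker:** orange (367,264) or teal (421,210). I choose orange.
- **Clear beaker:** the clear one at (198,260) or the dark glass at (25,110). I choose (198,260), which stands near the tub.

```bash
cat > h.py <<'E'
import numpy as np,cv2
from rig import *
def world(c):
    K,T,d=c["mtx"],c["cam_to_world"],c["depth"]
    v,u=np.mgrid[:d.shape[0],:d.shape[1]]
    P=np.stack([(u-K[0,2])/K[0,0]*d,(v-K[1,2])/K[1,1]*d,d],-1)
    P=P@T[:3,:3].T+T[:3,3]; P[d<=0]=np.nan
    return P
def ray(c,u,v,z):
    K,T=c["mtx"],c["cam_to_world"]
    r=T[:3,:3]@np.array([(u-K[0,2])/K[0,0],(v-K[1,2])/K[1,1],1]); o=T[:3,3]
    return (o+r*(z-o[2])/r[2]).round(4)
def circ(P):
    A=np.c_[2*P[:,:2],np.ones(len(P))]; s=np.linalg.lstsq(A,(P[:,:2]**2).sum(1),rcond=None)[0]
    return s[:2].round(4),np.sqrt(s[2]+s[:2]@s[:2]).round(4)
def big(m):
    n,l,s,_=cv2.connectedComponentsWithStats(m.astype(np.uint8)); return l==1+s[1:,4].argmax()
def hsv(c): return cv2.cvtColor(np.ascontiguousarray(c["frame"]),cv2.COLOR_RGB2HSV)
def orange(c):
    h=hsv(c); return big((h[...,0]>5)&(h[...,0]<18)&(h[...,1]>200)&(h[...,2]>110))
E
python3 - <<'E'
from h import *
c=dict(np.load("pics/top0.npz")); P=world(c); s=dict(np.load("pics/side0.npz")); Q=world(s)
for n,cc,W in(("top",c,P),("side",s,Q)):
    h=hsv(cc)
    m=orange(cc); X=W[m]; X=X[np.isfinite(X[:,0])&(X[:,2]<.07)]
    r=cv2.minAreaRect(X[:,:2].astype(np.float32)); print(n,"orange",m.sum(),r,np.percentile(X[:,2],[2,98]).round(3))
    mu,(d,_)=X[:,:2].mean(0),(0,0)
    _,_,V=np.linalg.svd(X[:,:2]-mu,full_matrices=False); t=(X[:,:2]-mu)@V[0]; w=(X[:,:2]-mu)@V[1]
    print(" mean",mu.round(4),"axis",V[0].round(3),"t",np.percentile(t,[.5,99.5]).round(4))
    for a in(-.05,-.03,0,.03,.05):
        k=abs(t-a)<.006; print("  ",a,np.percentile(w[k],[1,99]).round(4),X[k,2].max().round(4))
    m=big((h[...,0]>100)&(h[...,0]<125)&(h[...,1]>140)&(W[...,2]>.0)&(W[...,0]<.65)); X=W[m]
    R=X[(X[:,2]>.07)&(X[:,2]<.08)]; print(n,"tub rim",len(R),circ(R), circ(R[np.linalg.norm(R[:,:2]-R[:,:2].mean(0),axis=1)>.04]))
    K=(abs(W[...,0]-.45)<.07)&(abs(W[...,1]-.17)<.07)&(W[...,2]>.02); X=W[K]; print("clear pts",K.sum(),np.percentile(X[:,2],[5,50,95]) if K.sum() else 0)
    R=X[X[:,2]>.094]; print(len(R), circ(R) if len(R)>5 else 0)
a=cv2.resize(c["frame"][225:290,150:250],None,fx=5,fy=5)[:,:,::-1]; b=cv2.resize(s["frame"][135:200,220:320],None,fx=5,fy=5)[:,:,::-1]
o=cv2.resize(c["frame"][235:300,320:420],None,fx=5,fy=5)[:,:,::-1]
x=np.vstack([np.hstack([a,b]),np.hstack([o,o*0])]); cv2.imwrite("pics/crop1.png",cv2.resize(x,(800,520)))
for z in(.0,.102): print("clear centre guess",z,ray(c,203,258,z))
E
```

```text
top orange 993 ((0.42835310101509094, -0.21730336546897888), (0.04133449122309685, 0.12785910069942474), 0.7934484481811523) [0.031 0.05 ]
 mean [ 0.4287 -0.2149] axis [ 0.016 -1.   ] t [-0.0608  0.0653]
   -0.05 [-0.0209  0.019 ] 0.0515
   -0.03 [-0.0195  0.0184] 0.0506
   0 [-0.0207  0.0194] 0.0491
   0.03 [-0.0179  0.0181] 0.0464
   0.05 [-0.0185  0.0174] 0.0439
top tub rim 0 (array([0., 0.]), np.float64(0.0)) (array([0., 0.]), np.float64(0.0))
clear pts 582 [0.02584897 0.07791692 0.10347879]
203 (array([0.4504, 0.1571]), np.float64(0.0336))
side orange 1086 ((0.4313867688179016, -0.21846438944339752), (0.046851202845573425, 0.12666715681552887), 2.256376266479492) [0.029 0.049]
 mean [ 0.4324 -0.2198] axis [ 0.012 -1.   ] t [-0.0643  0.0616]
   -0.05 [-0.0189  0.0247] 0.0514
   -0.03 [-0.0191  0.0239] 0.0494
   0 [-0.0176  0.0221] 0.0475
   0.03 [-0.0172  0.0204] 0.0459
   0.05 [-0.0163  0.02  ] 0.044
side tub rim 206 (array([0.5536, 0.037 ]), np.float64(0.045)) (array([0.5536, 0.0367]), np.float64(0.0452))
clear pts 852 [0.0268691  0.07636619 0.10144985]
160 (array([0.45  , 0.1572]), np.float64(0.0336))
clear centre guess 0.0 [0.4493 0.1543 0.    ]
clear centre guess 0.102 [0.4529 0.1373 0.102 ]<stdin>:13: RuntimeWarning: Mean of empty slice.
  ret = um.true_divide(
```

View pics/crop1.png

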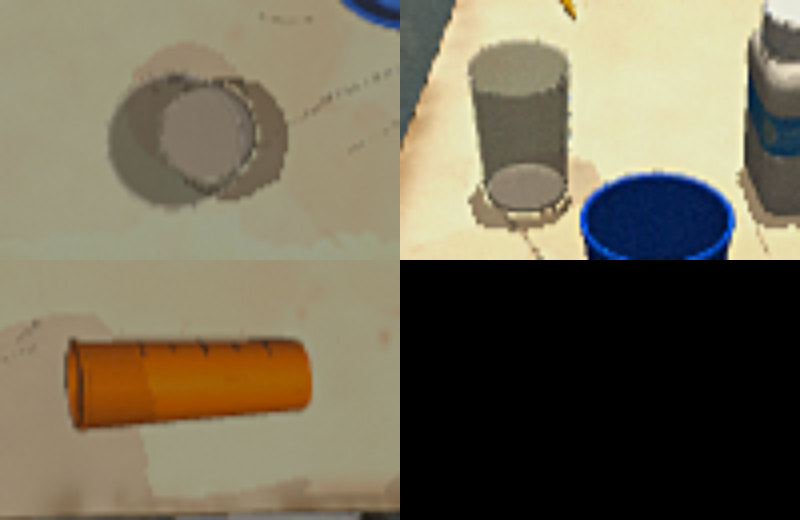

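The crop confirms it: the clear beaker is translucent, and the orange one has its rim to the left. Both views put the clear beaker at (0.450, 0.157), and the tub is near (0.553, 0.037). I'll move above the clear beaker.

>>> play_rows:
  commands:
    - [[0.195, 0.728, 0.03], [0, 0, -0.414]]
    - [[0.195, 0.728, 0.03], [0, 0, -0.414]]
    - [[0.195, 0.728, 0.03], [0, 0, -0.414]]
    - [[0.195, 0.728, 0.03], [0, 0, -0.414]]
    - [[0.195, 0.728, 0.03], [0, 0, -0.414]]
    - [[0.195, 0.728, 0.03], [0, 0, -0.414]]
    - [[0.195, 0.728, 0.03], [0, 0, -0.414]]
    - [[0.195, 0.728, 0.03], [0, 0, -0.414]]
    - [[0.195, 0.728, 0.03], [0, 0, -0.414]]
    - [[0.195, 0.728, 0.03], [0, 0, -0.414]]
  gripper: 0.087

```text
time_s: 1.35
position: [0.4165, 0.0345, 0.247]
tcp_rot: [[0.006, 0.0, 1.0], [-1.0, -0.0, 0.006], [0.0, -1.0, 0.0]]
force: [0.6, -1.3, -0.4]
opening: 0.998
```

>>> play_rows:
  commands:
    - [[0.033, 0.125, 0.0], [0, 0, 0]]
    - [[0.033, 0.125, 0.0], [0, 0, 0]]
    - [[0.033, 0.125, -0.03], [0, 0, 0]]
    - [[0.033, 0.125, -0.06], [0, 0, 0]]
    - [[0.033, 0.125, -0.06], [0, 0, 0]]
    - [[0.033, 0.125, -0.06], [0, 0, 0]]

```text
time_s: 2.1
position: [0.4499, 0.1574, 0.1875]
tcp_rot: [[0.005, 0.001, 1.0], [-1.0, 0.0, 0.005], [-0.0, -1.0, 0.001]]
force: [0.7, 0.3, 0.7]
opening: 0.999
```

Run:
```python
from h import *
c=capture("top"); s=capture("side"); st=read_state(); print(st["position"],st["joint_positions"].round(1))
P=world(c);h=hsv(c)
m=big((h[...,0]>100)&(h[...,0]<125)&(h[...,1]>140)&(P[...,0]<.65)); ys,xs=np.nonzero(m)
(e,_)=max(((cv2.minEnclosingCircle(k)[0],cv2.contourArea(k)) for k in cv2.findContours(m.astype(np.uint8),0,1)[0]),key=lambda t:t[1]); print("tub top",ray(c,*e,.075))
cv2.imwrite("pics/s2.png",np.hstack([cv2.resize(s["frame"][60:260,150:400],(500,400)),cv2.resize(c["frame"][180:300,140:230],(300,400))])[:,:,::-1])
```

```text
[0.45034852 0.15736326 0.18807451] [  5.8  21.8 105.1   0.   53.   95.5]
tub top [0.547 0.036 0.075]
```

View pics/s2.png

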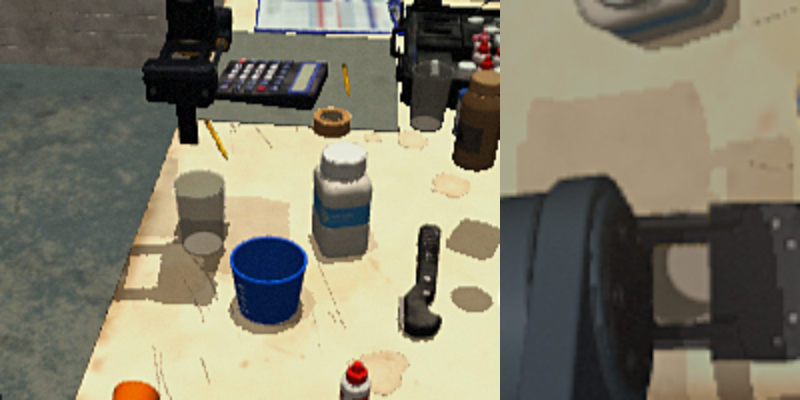

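The gripper is above the clear beaker with the jaws along y. Now I descend, watching the force.

>>> play_rows:
  commands:
    - [[0, 0, -0.03], [0, 0, 0]]
    - [[0, 0, -0.055], [0, 0, 0]]
    - [[0, 0, -0.07], [0, 0, 0]]
    - [[0, 0, -0.08], [0, 0, 0]]
    - [[0, 0, -0.085], [0, 0, 0]]
    - [[0, 0, -0.085], [0, 0, 0]]

```text
time_s: 2.95
position: [0.4496, 0.1575, 0.1022]
tcp_rot: [[0.006, 0.001, 1.0], [-1.0, 0.0, 0.006], [-0.0, -1.0, 0.001]]
force: [-0.0, 1.0, -0.2]
opening: 1.001
```

>>> play_rows:
  commands:
    - [[0, 0, 0], [0, 0, 0]]
    - [[0, 0, 0], [0, 0, 0]]
    - [[0, 0, 0], [0, 0, 0]]
    - [[0, 0, 0], [0, 0, 0]]
    - [[0, 0, 0], [0, 0, 0]]
    - [[0, 0, 0], [0, 0, 0]]
  gripper: 0.05

```text
time_s: 3.7
position: [0.4493, 0.1575, 0.1019]
tcp_rot: [[0.006, -0.0, 1.0], [-1.0, -0.0, 0.006], [0.0, -1.0, -0.0]]
force: [0.2, -1.1, 0.3]
opening: 0.581
```

The opening is 50 mm, where I expected about 69 mm, so I'm looking before going on.

Run:
```python
from h import *
c=capture("top"); s=capture("side")
for n,cc in(("top",c),("side",s)):
    W=world(cc); K=(abs(W[...,0]-.45)<.06)&(abs(W[...,1]-.17)<.08)&(W[...,2]>.02)&(W[...,2]<.11)
    X=W[K]; print(n,K.sum(),X.min(0),X.max(0))
cv2.imwrite("pics/s3.png",np.hstack([cv2.resize(s["frame"][110:210,200:300],(400,400)),cv2.resize(c["frame"][215:305,140:230],(400,400))])[:,:,::-1])
```

```text
top 9 [0.42127148 0.14753728 0.03472835] [0.48387755 0.15745466 0.10549554]
side 750 [0.41569571 0.12098691 0.02026938] [0.48474233 0.19240204 0.10942645]
```

View pics/s3.png

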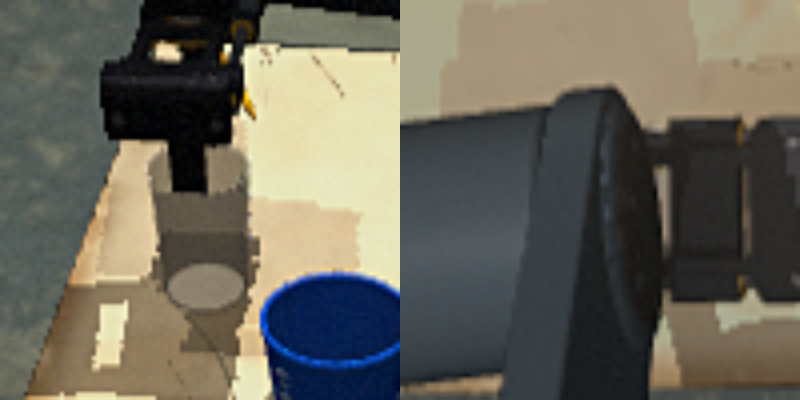

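Run:
```python
from h import *
s=capture("side");W=world(s)
for v in(146,150,154,157,160,165): print(v,[W[v,u].round(4).tolist() for u in(242,247,252,257)])
print(read_state()["opening"])
```

```text
146 [[0.4399, 0.1207, 0.1401], [0.4533, 0.1175, 0.1428], [0.4539, 0.1832, 0.1033], [0.4665, 0.1893, 0.1004]]
150 [[0.427, 0.1777, 0.0925], [0.4514, 0.1236, 0.1273], [0.4527, 0.1863, 0.0888], [0.4669, 0.1835, 0.0914]]
154 [[0.426, 0.1783, 0.0794], [0.4503, 0.1257, 0.1141], [0.452, 0.187, 0.0756], [0.4662, 0.1848, 0.0779]]
157 [[0.4255, 0.1775, 0.0702], [0.4503, 0.1232, 0.1066], [0.4513, 0.1883, 0.065], [0.4748, 0.1316, 0.1028]]
160 [[0.4355, 0.1287, 0.0929], [0.4497, 0.1237, 0.0971], [0.4622, 0.1268, 0.0959], [0.4738, 0.1357, 0.0909]]
165 [[0.4342, 0.1297, 0.0765], [0.4488, 0.1236, 0.0816], [0.4614, 0.1271, 0.0801], [0.4726, 0.1391, 0.0729]]
0.578587101208939
```

Run:
```python
from h import *
s=dict(np.load("pics/side0.npz"));Ti=np.linalg.inv(s["cam_to_world"])
def pr(p):
    q=s["mtx"]@(Ti@np.r_[p,1])[:3]; return (q[:2]/q[2]).round(1)
print("tip before, gap87", [pr((.45,.1575-h,.1625)) for h in(.0435,.0585)])
print("now tip", [(g,z,pr((.45,.1575-g,z))) for g in(.025,.04) for z in(.077,.105)])
s=capture("side"); a=s["frame"].astype(int)
for v in range(140,176,2): print(v,a[v,247].tolist(),a[v,255].tolist(),s["depth"][v,247])
```

```text
tip before, gap87 [array([245. , 139.7]), array([244. , 142.9])]
now tip [(0.025, 0.077, array([248.1, 164.6])), (0.025, 0.105, array([247.5, 155.6])), (0.04, 0.077, array([247.2, 167.8])), (0.04, 0.105, array([246.6, 158.7]))]
140 [5, 0, 7] [9, 12, 10] 0.9061009
142 [2, 9, 12] [18, 16, 17] 0.91372824
144 [3, 1, 11] [0, 0, 0] 0.91339165
146 [4, 0, 1] [95, 85, 64] 0.0
148 [2, 0, 0] [136, 120, 96] 0.9823995
150 [9, 8, 11] [138, 121, 101] 0.9841268
152 [0, 0, 0] [135, 122, 96] 0.99143535
154 [3, 8, 3] [142, 123, 100] 0.9939563
156 [0, 0, 0] [140, 128, 100] 1.0006123
158 [87, 80, 64] [113, 103, 88] 1.0062686
160 [96, 86, 72] [96, 83, 71] 1.010838
162 [97, 85, 72] [94, 81, 68] 1.0119069
164 [97, 86, 73] [97, 88, 74] 1.0166823
166 [92, 83, 68] [99, 89, 75] 1.0210662
168 [81, 71, 61] [77, 68, 56] 1.024905
170 [70, 66, 54] [73, 65, 53] 1.0304915
172 [75, 68, 55] [78, 73, 58] 1.0356306
174 [71, 63, 57] [76, 69, 59] 1.041063
```

The fingertip shows at row 157, so the tips are at z≈0.105, about 28 mm higher than the stated tool geometry gives. The jaws closed just above the rim. I'll reopen and descend while checking the tip height on camera.

>>> play_rows:
  commands:
    - [[0, 0, 0.01], [0, 0, 0]]
    - [[0, 0, 0.01], [0, 0, 0]]
    - [[0, 0, 0.01], [0, 0, 0]]
    - [[0, 0, 0.01], [0, 0, 0]]
    - [[0, 0, 0.01], [0, 0, 0]]
    - [[0, 0, 0.0], [0, 0, 0]]
    - [[0, 0, -0.01], [0, 0, 0]]
    - [[0, 0, -0.015], [0, 0, 0]]
    - [[0, 0, -0.015], [0, 0, 0]]
  gripper: 0.087

```text
time_s: 5.03
position: [0.4489, 0.1575, 0.0862]
tcp_rot: [[0.006, -0.002, 1.0], [-1.0, -0.0, 0.006], [0.0, -1.0, -0.002]]
force: [0.4, -0.5, -0.5]
opening: 1.001
```

Run:
```python
from h import *
s=capture("side"); a=s["frame"].astype(int); W=world(s); st=read_state(); print(st["position"],st["force"],st["opening"])
for v in range(144,180,2): print(v,a[v,244:250:2].sum(1).tolist(),W[v,246].round(3).tolist())
```

```text
[0.44914239 0.15750021 0.08653267] [0.00374339 0.23110576 0.0668215 ] 1.0017823050735122
144 [39, 3, 5] [0.461, 0.07, 0.177]
146 [26, 3, 15] [0.46, 0.07, 0.172]
148 [18, 35, 10] [0.46, 0.071, 0.166]
150 [7, 23, 18] [0.459, 0.071, 0.16]
152 [2, 0, 13] [0.453, 0.102, 0.135]
154 [12, 18, 0] [0.453, 0.101, 0.13]
156 [8, 34, 1] [0.453, 0.099, 0.125]
158 [1, 20, 9] [0.452, 0.103, 0.117]
160 [5, 29, 1] [0.451, 0.105, 0.109]
162 [20, 3, 19] [0.451, 0.105, 0.103]
164 [12, 36, 15] [0.45, 0.106, 0.096]
166 [5, 1, 19] [0.45, 0.105, 0.091]
168 [194, 195, 194] [0.445, 0.124, 0.072]
170 [197, 196, 197] [0.444, 0.128, 0.062]
172 [203, 209, 201] [0.444, 0.128, 0.056]
174 [201, 207, 195] [0.444, 0.128, 0.049]
176 [185, 184, 319] [0.443, 0.129, 0.042]
178 [335, 394, 382] [0.443, 0.129, 0.036]
```

The tip is now at z≈0.088 with TCP z at 0.0865, so the tips really sit at about TCP z + 2 mm. I'll go 11 mm lower and close.

>>> play_rows:
  commands:
    - [[0, 0, -0.006], [0, 0, 0]]
    - [[0, 0, -0.011], [0, 0, 0]]
    - [[0, 0, -0.011], [0, 0, 0]]

```text
time_s: 5.45
position: [0.449, 0.1575, 0.0755]
tcp_rot: [[0.006, -0.001, 1.0], [-1.0, -0.0, 0.006], [0.0, -1.0, -0.001]]
force: [0.6, 0.9, 0.2]
opening: 0.997
```

>>> play_rows:
  commands:
    - [[0, 0, 0], [0, 0, 0]]
    - [[0, 0, 0], [0, 0, 0]]
    - [[0, 0, 0], [0, 0, 0]]
    - [[0, 0, 0], [0, 0, 0]]
    - [[0, 0, 0], [0, 0, 0]]
  gripper: 0.05

```text
time_s: 6.08
position: [0.4494, 0.1576, 0.076]
tcp_rot: [[0.006, 0.0, 1.0], [-1.0, 0.0, 0.006], [-0.0, -1.0, 0.0]]
force: [-0.1, -0.4, 1.4]
opening: 0.787
```

>>> play_rows:
  commands:
    - [[0, 0, 0.02], [0, 0, 0]]
    - [[0, 0, 0.05], [0, 0, 0]]
    - [[0, 0, 0.08], [0, 0, 0]]
    - [[0, 0, 0.1], [0, 0, 0]]
    - [[0, 0, 0.1], [0, 0, 0]]

```text
time_s: 6.7
position: [0.4502, 0.1576, 0.177]
tcp_rot: [[0.006, 0.004, 1.0], [-1.0, 0.0, 0.006], [-0.0, -1.0, 0.004]]
force: [-1.3, -0.0, -1.1]
opening: 0.789
```

The grasp is good at 68.5 mm. Next I refine the tub centre and the held beaker's position.

Run:
```python
from h import *
for n in("top","side"):
    c=dict(np.load(f"pics/{n}0.npz")); h=hsv(c); W=world(c)
    m=big((h[...,0]>100)&(h[...,0]<128)&(h[...,1]>120)&(W[...,0]<.66)&(W[...,0]>.46)&(abs(W[...,1]-.04)<.1))
    X=W[m]; print(n,m.sum(),np.percentile(X[:,2],[1,50,99]).round(4),X.min(0).round(3),X.max(0).round(3))
    R=X[X[:,2]>np.percentile(X[:,2],99)-.006]; print(len(R),circ(R),R[:,2].mean())
    k=max(cv2.findContours(m.astype(np.uint8),0,1)[0],key=cv2.contourArea)
    if n=="top": e=cv2.fitEllipse(k); print(e,ray(c,*e[0],.075))
s=capture("side"); W=world(s); K=(abs(W[...,0]-.45)<.06)&(abs(W[...,1]-.16)<.06)&(W[...,2]>.09)&(W[...,2]<.16); X=W[K]
for z in(.105,.12,.14):
    S=X[abs(X[:,2]-z)<.008]; print(z,len(S),S.min(0).round(3),S.max(0).round(3),circ(S))
```

```text
top 785 [0.0017 0.0057 0.0242] [0.515 0.003 0.   ] [0.588 0.074 0.032]
14 (array([0.5512, 0.0376]), np.float64(0.0358)) 0.025925395304354955
((252.64361572265625, 212.26502990722656), (30.724929809570312, 30.909656524658203), 36.42870330810547) [0.5471 0.0354 0.075 ]
side 1308 [0.0039 0.0492 0.0778] [ 0.507 -0.011  0.   ] [0.6   0.084 0.079]
176 (array([0.5535, 0.0368]), np.float64(0.045)) 0.07545891461821172
0.105 62 [0.426 0.126 0.103] [0.48  0.154 0.113] (array([0.4518, 0.1558]), np.float64(0.0269))
0.12 115 [0.424 0.126 0.112] [0.483 0.161 0.128] (array([0.4513, 0.1577]), np.float64(0.0293))
0.14 125 [0.423 0.123 0.132] [0.483 0.165 0.148] (array([0.4516, 0.1571]), np.float64(0.0299))
```

>>> play_rows:
  commands:
    - [[0.03, -0.035, 0.0], [0, 0, 0]]
    - [[0.06, -0.07, 0], [0, 0, 0]]
    - [[0.085, -0.1, 0], [0, 0, 0]]
    - [[0.101, -0.12, 0], [0, 0, 0]]
    - [[0.101, -0.12, 0], [0, 0, 0]]
    - [[0.101, -0.12, 0], [0, 0, 0]]
    - [[0.101, -0.12, -0.015], [0, 0, 0]]
    - [[0.101, -0.12, -0.03], [0, 0, 0]]
    - [[0.101, -0.12, -0.03], [0, 0, 0]]

```text
time_s: 7.88
position: [0.5485, 0.0382, 0.144]
tcp_rot: [[0.007, -0.005, 1.0], [-1.0, 0.001, 0.007], [-0.001, -1.0, -0.005]]
force: [0.2, 0.2, -1.5]
opening: 0.79
```

>>> play_rows:
  commands:
    - [[0, 0, -0.015], [0, 0, 0]]
    - [[0, 0, -0.03], [0, 0, 0]]
    - [[0, 0, -0.042], [0, 0, 0]]
    - [[0, 0, -0.05], [0, 0, 0]]
    - [[0, 0, -0.056], [0, 0, 0]]
    - [[0, 0, -0.06], [0, 0, 0]]
    - [[0, 0, -0.06], [0, 0, 0]]

```text
time_s: 8.75
position: [0.5503, 0.0375, 0.0858]
tcp_rot: [[0.006, -0.0, 1.0], [-1.0, 0.0, 0.006], [-0.0, -1.0, -0.0]]
force: [-0.4, 0.2, -1.3]
opening: 0.788
```

>>> play_rows:
  commands:
    - [[0, 0, -0.002], [0, 0, 0]]
    - [[0, 0, -0.004], [0, 0, 0]]
    - [[0, 0, -0.004], [0, 0, 0]]

```text
time_s: 9.12
position: [0.5503, 0.0376, 0.0819]
tcp_rot: [[0.006, -0.0, 1.0], [-1.0, 0.0, 0.006], [-0.0, -1.0, -0.0]]
force: [0.2, -0.5, -0.6]
opening: 0.787
```

Run:
```python
from h import *
s=capture("side"); W=world(s); h=hsv(s); st=read_state(); print(st["position"],st["force"])
m=big((h[...,0]>100)&(h[...,0]<128)&(h[...,1]>120)&(W[...,0]<.66)&(W[...,0]>.46)&(abs(W[...,1]-.04)<.1))
X=W[m]; X=X[abs(X[:,2]-.0755)<.005]; print("tub",circ(X))
K=(abs(W[...,0]-.55)<.05)&(abs(W[...,1]-.037)<.045)&(W[...,2]>.082)&(W[...,2]<.12)&(h[...,2]>40); X=W[K]
print(len(X),np.percentile(X[:,2],[50,90,99]).round(4),X.min(0).round(3),X.max(0).round(3))
R=X[(X[:,2]>.099)]; print(circ(R))
cv2.imwrite("pics/s4.png",cv2.resize(s["frame"][130:240,230:350],(720,660))[:600,:,::-1])
```

```text
[0.55037047 0.03756081 0.08194874] [ 0.53606286 -0.78497576 -0.61073923]
tub (array([0.5535, 0.0366]), np.float64(0.0444))
123 [0.0945 0.1052 0.1091] [0.521 0.003 0.082] [0.585 0.032 0.11 ]
(array([0.5498, 0.0373]), np.float64(0.0345))
```

View pics/s4.png

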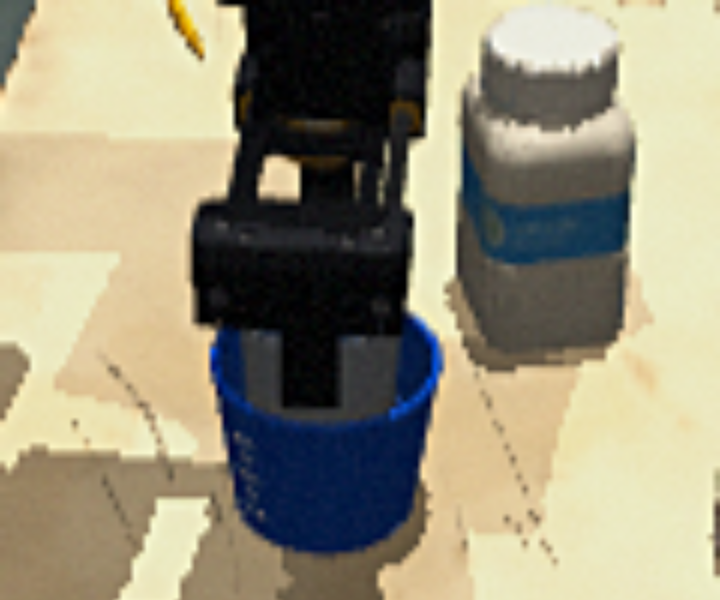

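The clear beaker is inside the tub and off by −3 mm in x. I'll nudge it +2 mm, then lower it to contact.

>>> play_rows:
  commands:
    - [[0.002, 0, -0.001], [0, 0, 0]]
    - [[0.002, 0, -0.002], [0, 0, 0]]
    - [[0.002, 0, -0.002], [0, 0, 0]]

```text
time_s: 9.55
position: [0.5528, 0.0376, 0.0811]
tcp_rot: [[0.006, 0.001, 1.0], [-1.0, -0.0, 0.006], [0.0, -1.0, 0.001]]
force: [-1.8, 0.5, 6.0]
opening: 0.785
```

>>> play_rows:
  commands:
    - [[0, 0, 0], [0, 0, 0]]
    - [[0, 0, 0], [0, 0, 0]]
    - [[0, 0, 0], [0, 0, 0]]
    - [[0, 0, 0], [0, 0, 0]]
  gripper: 0.087

```text
time_s: 10.05
position: [0.5523, 0.0375, 0.0797]
tcp_rot: [[0.006, -0.0, 1.0], [-1.0, 0.0, 0.006], [-0.0, -1.0, -0.0]]
force: [-0.6, -0.2, 0.3]
opening: 0.995
```

>>> play_rows:
  commands:
    - [[0, 0, 0.03], [0, 0, 0]]
    - [[0, 0, 0.07], [0, 0, 0]]
    - [[0, 0, 0.12], [0, 0, 0]]
    - [[-0.05, -0.1, 0.14], [0, 0, 0.2]]
    - [[-0.1, -0.15, 0.14], [0, 0, 0.5]]
    - [[-0.12, -0.2, 0.14], [0, 0, 0.7]]
    - [[-0.12, -0.24, 0.14], [0, 0, 0.9]]
    - [[-0.12, -0.24, 0.14], [0, 0, 1.1]]
    - [[-0.12, -0.24, 0.14], [0, 0, 1.3]]
    - [[-0.12, -0.24, 0.14], [0, 0, 1.4]]

```text
time_s: 11.3
position: [0.4318, -0.2034, 0.2198]
tcp_rot: [[0.941, -0.0, 0.338], [-0.338, 0.0, 0.941], [-0.0, -1.0, 0.0]]
force: [0.2, -0.1, 0.2]
opening: 0.998
```

Run:
```python
from h import *
st=read_state(); print(st["position"],st["joint_positions"].round(1))
for n in("side","top"):
    c=capture(n); W=world(c); h=hsv(c)
    K=(abs(W[...,0]-.55)<.05)&(abs(W[...,1]-.037)<.05)&(W[...,2]>.08)&(W[...,2]<.13); X=W[K]
    print(n,len(X),np.percentile(X[:,2],[50,90,99]).round(4)); R=X[X[:,2]>.1]; print(circ(R))
    m=big((h[...,0]>100)&(h[...,0]<128)&(h[...,1]>120)&(W[...,0]<.66)&(W[...,0]>.46)&(abs(W[...,1]-.04)<.1))
    X=W[m]; X=X[abs(X[:,2]-.0755)<.005]; print("tub",circ(X) if len(X)>5 else 0)
```

```text
[ 0.43182338 -0.20341142  0.21982804] [-38.7  19.1 102.9   0.   58.1 -18.9]
side 522 [0.0958 0.107  0.1094]
(array([0.5528, 0.037 ]), np.float64(0.0336))
tub (array([0.5536, 0.0368]), np.float64(0.0446))
top 268 [0.1047 0.1082 0.11  ]
(array([0.5528, 0.0375]), np.float64(0.0337))
tub (array([0.5526, 0.0383]), np.float64(0.0449))
```

The clear beaker is nested: its rim is at 0.107 m and its axis is within about 1 mm of the tub's. Now for the orange beaker. I'll align the jaws across it and lean the tool 30° towards the mouth side, so a 90° turn leaves it 60° the other way.

>>> play_rows:
  commands:
    - [[0, 0, 0], [0, 0, 0.17]]
    - [[0, 0, 0], [0, 0, 0.345]]
    - [[0, 0, 0], [0, 0, 0.345]]

```text
time_s: 11.78
position: [0.4324, -0.2022, 0.2198]
tcp_rot: [[1.0, -0.0, 0.008], [-0.008, 0.0, 1.0], [-0.0, -1.0, 0.0]]
force: [-0.3, -0.5, -0.0]
opening: 0.999
```

>>> play_rows:
  commands:
    - [[0, 0.005, -0.02], [-0.18, 0, 0]]
    - [[0, 0.01, -0.05], [-0.35, 0, 0]]
    - [[0, 0.01, -0.08], [-0.5236, 0, 0]]
    - [[0, 0.01, -0.1], [-0.5236, 0, 0]]
    - [[0, 0.01, -0.12], [-0.5236, 0, 0]]
    - [[0, 0.01, -0.12], [-0.5236, 0, 0]]

```text
time_s: 12.52
position: [0.4312, -0.1914, 0.098]
tcp_rot: [[1.0, -0.004, 0.003], [-0.005, -0.498, 0.867], [-0.002, -0.867, -0.498]]
force: [-0.3, -0.4, 0.3]
opening: 1.003
```

Run:
```python
from h import *
st=read_state(); print(st["position"],st["joint_positions"].round(1))
s=capture("side"); c=capture("top"); W=world(s)
np.savez("pics/s5.npz",**s)
m=(W[...,2]>.055)&(abs(W[...,0]-.43)<.09)&(abs(W[...,1]+.18)<.12)&(s["frame"].sum(2)<90)
X=W[m]; 
for z in np.arange(.06,.2,.01):
    S=X[abs(X[:,2]-z)<.005]
    if len(S)>2: print(z.round(3),len(S),S.min(0).round(3),S.max(0).round(3))
cv2.imwrite("pics/s5.png",np.hstack([cv2.resize(s["frame"][180:330,140:290],(400,400)),cv2.resize(c["frame"][200:300,310:410],(400,400))])[:,:,::-1])
```

```text
[ 0.43121359 -0.19135429  0.09804792] [-20.   34.1 116.9 -59.7  33.   32.7]
0.1 15 [ 0.386 -0.2    0.097] [ 0.484 -0.18   0.105]
0.11 67 [ 0.38  -0.202  0.105] [ 0.484 -0.177  0.115]
0.12 67 [ 0.378 -0.195  0.115] [ 0.486 -0.166  0.125]
0.13 83 [ 0.377 -0.192  0.125] [ 0.489 -0.159  0.135]
0.14 101 [ 0.375 -0.186  0.135] [ 0.49  -0.15   0.145]
0.15 106 [ 0.373 -0.18   0.145] [ 0.519 -0.119  0.155]
0.16 146 [ 0.359 -0.174  0.155] [ 0.519 -0.126  0.165]
0.17 53 [ 0.362 -0.177  0.165] [ 0.519 -0.132  0.175]
0.18 142 [ 0.345 -0.188  0.175] [ 0.519 -0.119  0.185]
0.19 340 [ 0.344 -0.188  0.185] [ 0.52  -0.115  0.195]
0.2 324 [ 0.34  -0.182  0.195] [ 0.519 -0.111  0.205]
```

View pics/s5.png

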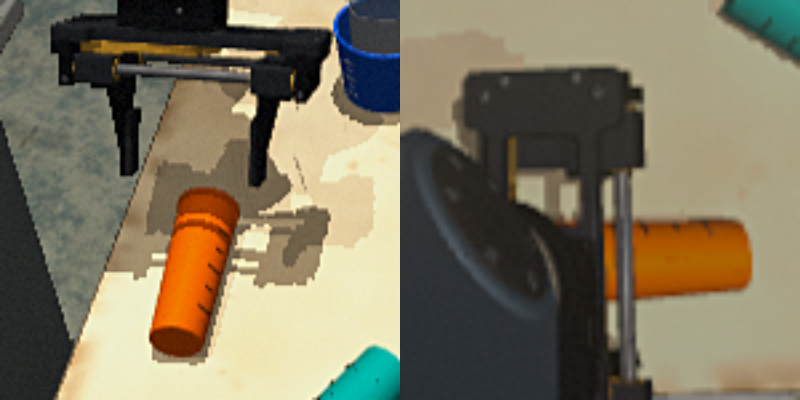

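With the tool tilted, the real tip coincides with the TCP, so the tool is effectively 25 mm shorter than stated. The beaker lies between the fingers, and I'll descend with that corrected.

>>> play_rows:
  commands:
    - [[-0.001, -0.004, -0.025], [0, 0, 0]]
    - [[-0.001, -0.008, -0.05], [0, 0, 0]]
    - [[-0.001, -0.012, -0.07], [0, 0, 0]]
    - [[-0.001, -0.014, -0.08], [0, 0, 0]]
    - [[-0.001, -0.014, -0.086], [0, 0, 0]]
    - [[-0.001, -0.014, -0.086], [0, 0, 0]]

```text
time_s: 13.38
position: [0.4319, -0.2071, 0.0147]
tcp_rot: [[1.0, 0.001, 0.006], [-0.004, -0.501, 0.866], [0.004, -0.866, -0.501]]
force: [-0.2, 0.9, 0.2]
opening: 0.998
```

>>> play_rows:
  commands:
    - [[0, 0, 0], [0, 0, 0]]
    - [[0, 0, 0], [0, 0, 0]]
    - [[0, 0, 0], [0, 0, 0]]
    - [[0, 0, 0], [0, 0, 0]]
    - [[0, 0, 0], [0, 0, 0]]
    - [[0, 0, 0], [0, 0, 0]]
    - [[0, 0, 0], [0, 0, 0]]
  gripper: 0.03

```text
time_s: 14.25
position: [0.4311, -0.2064, 0.014]
tcp_rot: [[1.0, -0.0, 0.004], [-0.003, -0.5, 0.866], [0.002, -0.866, -0.5]]
force: [-0.6, 0.4, 1.8]
opening: 0.534
```

The opening is 46.5 mm, which is the expected diameter there, so the beaker is gripped. I'll lift, then turn it upright by about 88°, since its axis already pitches up 2.2° when lying.

>>> play_rows:
  commands:
    - [[0, 0, 0.02], [0, 0, 0]]
    - [[0, 0, 0.05], [0, 0, 0]]
    - [[0.02, 0.01, 0.1], [0, 0, 0]]
    - [[0.05, 0.02, 0.14], [0, 0, 0]]
    - [[0.07, 0.03, 0.18], [0, 0, 0]]
    - [[0.07, 0.03, 0.18], [0, 0, 0]]

```text
time_s: 15.0
position: [0.5051, -0.1765, 0.1973]
tcp_rot: [[1.0, 0.009, 0.007], [-0.001, -0.502, 0.865], [0.011, -0.865, -0.502]]
force: [-0.2, 0.4, -0.5]
opening: 0.532
```

>>> play_rows:
  commands:
    - [[0, 0, 0], [0.16, 0, 0]]
    - [[0, 0, 0], [0.32, 0, 0]]
    - [[0, 0, 0], [0.48, 0, 0]]
    - [[0, 0, 0], [0.64, 0, 0]]
    - [[0, 0, 0], [0.8, 0, 0]]
    - [[0, 0, 0], [0.96, 0, 0]]
    - [[0, 0, 0], [1.12, 0, 0]]
    - [[0, 0, 0], [1.28, 0, 0]]
    - [[0, 0, 0], [1.42, 0, 0]]
    - [[0, 0, 0], [1.532, 0, 0]]

```text
time_s: 16.25
position: [0.4999, -0.1767, 0.192]
tcp_rot: [[1.0, -0.001, 0.009], [-0.004, 0.849, 0.528], [-0.008, -0.528, 0.849]]
force: [0.3, 0.1, -0.8]
opening: 0.534
```

Run:
```python
from h import *
st=read_state(); print(st["position"],st["tcp_rot"].round(3).tolist(),st["joint_positions"].round(1))
```

```text
[ 0.49988253 -0.17665631  0.19195569] [[1.0, -0.001, 0.009], [-0.004, 0.849, 0.528], [-0.008, -0.528, 0.849]] [-50.7  45.5  83.1  33.1 100.7 -59.3]
```

```bash
cat >> h.py <<'E'
def ori(c):
    W=world(c); m=orange(c); X=W[m]; X=X[np.isfinite(X[:,0])]; zs=X[:,2]; print("z",np.percentile(zs,[.5,2,50,98,99.5]).round(4))
    for z in np.arange(zs.min()+.01,zs.max()-.005,.015):
        S=X[abs(zs-z)<.007]
        if len(S)>25:
            x0,x1=np.percentile(S[:,0],[2,98]); print(z.round(3),len(S),"xmid",((x0+x1)/2).round(4),"w",(x1-x0).round(4),"ymin",np.percentile(S[:,1],3).round(4),circ(S))
E
python3 - <<'E'
from h import *
s=capture("side"); ori(s); c=capture("top")
cv2.imwrite("pics/s6.png",np.hstack([cv2.resize(s["frame"][150:320,150:320],(400,400)),cv2.resize(c["frame"][180:310,290:420],(400,400))])[:,:,::-1])
E
```

```text
z [0.2164 0.2305 0.246  0.2478 0.2481]
0.24 55 xmid 0.5016 w 0.0454 ymin -0.2066 (array([ 0.5004, -0.1868]), np.float64(0.0235))
```

View pics/s6.png

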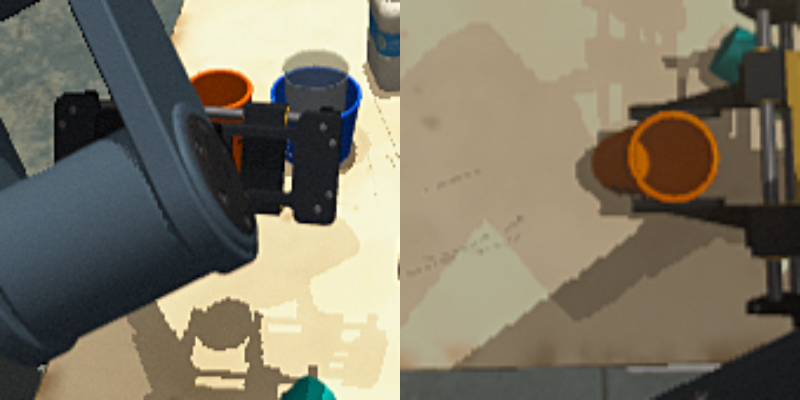

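The beaker is upright in the grip with its rim at z≈0.247, so the foot is about 0.119 m up. I'll check the tilt with a rim plane fit.

```bash
cat >> h.py <<'E'
def rim(c,lo,hi):
    W=world(c); m=orange(c); X=W[m]; X=X[np.isfinite(X[:,0])&(X[:,2]>lo)&(X[:,2]<hi)]
    for i in range(4):
        a=np.linalg.lstsq(np.c_[X[:,:2],np.ones(len(X))],X[:,2],rcond=None)[0]; r=X[:,2]-np.c_[X[:,:2],np.ones(len(X))]@a; X=X[abs(r)<max(.0015,2*r.std())] if i<3 else X
    print("rim n",len(X),"axis tilt x,y rad",(-a[:2]).round(3),"z",X[:,2].mean().round(4),circ(X))
E
python3 - <<'E'
from h import *
rim(capture("top"),.237,.26); rim(capture("side"),.237,.26)
E
```

```text
rim n 142 axis tilt x,y rad [0.004 0.003] z 0.2446 (array([ 0.4996, -0.1858]), np.float64(0.0236))
rim n 69 axis tilt x,y rad [-0.025  0.025] z 0.2452 (array([ 0.5003, -0.1867]), np.float64(0.0235))
```

>>> play_rows:
  commands:
    - [[0, 0, -0.025], [0, 0, 0]]
    - [[0, 0, -0.05], [0, 0, 0]]
    - [[0, 0, -0.075], [0, 0, 0]]
    - [[0, 0, -0.095], [0, 0, 0]]
    - [[0, 0, -0.106], [0, 0, 0]]
    - [[0, 0, -0.112], [0, 0, 0]]
    - [[0, 0, -0.112], [0, 0, 0]]

```text
time_s: 17.32
position: [0.5014, -0.1765, 0.0819]
tcp_rot: [[1.0, -0.0, 0.004], [-0.002, 0.846, 0.533], [-0.003, -0.533, 0.846]]
force: [-0.1, -0.9, -0.1]
opening: 0.53
```

Run:
```python
from h import *
st=read_state(); print(st["position"],st["force"])
rim(capture("top"),.12,.15); rim(capture("side"),.12,.15)
```

```text
[ 0.50140426 -0.17646496  0.08187256] [-0.05253702 -0.85409962 -0.06416452]
rim n 125 axis tilt x,y rad [-0.002  0.018] z 0.1364 (array([ 0.5012, -0.1848]), np.float64(0.0235))
rim n 106 axis tilt x,y rad [-0.017  0.023] z 0.1366 (array([ 0.5019, -0.1865]), np.float64(0.0233))
```

>>> play_rows:
  commands:
    - [[0, 0, -0.003], [0, 0, 0]]
    - [[0, 0, -0.006], [0, 0, 0]]
    - [[0, 0, -0.007], [0, 0, 0]]
    - [[0, 0, -0.007], [0, 0, 0]]

```text
time_s: 17.92
position: [0.5013, -0.1764, 0.0748]
tcp_rot: [[1.0, -0.0, 0.004], [-0.002, 0.846, 0.533], [-0.003, -0.533, 0.846]]
force: [-0.4, 0.5, -0.7]
opening: 0.531
```

>>> play_rows:
  commands:
    - [[0, 0, -0.001], [0, 0, 0]]
    - [[0, 0, -0.0015], [0, 0, 0]]
    - [[0, 0, -0.0015], [0, 0, 0]]

```text
time_s: 18.3
position: [0.5014, -0.1764, 0.0746]
tcp_rot: [[1.0, 0.0, 0.003], [-0.002, 0.847, 0.532], [-0.003, -0.532, 0.847]]
force: [-0.5, -0.8, 5.2]
opening: 0.533
```

It touched down at 5 N, so I release and back off along the tool axis.

>>> play_rows:
  commands:
    - [[0, 0, 0], [0, 0, 0]]
    - [[0, 0, 0], [0, 0, 0]]
    - [[0, 0, 0], [0, 0, 0]]
    - [[0, 0, 0], [0, 0, 0]]
    - [[0, 0, 0], [0, 0, 0]]
    - [[0, 0, 0], [0, 0, 0]]
  gripper: 0.087

```text
time_s: 19.05
position: [0.5013, -0.1764, 0.0734]
tcp_rot: [[1.0, -0.0, 0.004], [-0.002, 0.846, 0.533], [-0.003, -0.533, 0.846]]
force: [0.6, -0.4, 0.7]
opening: 0.994
```

>>> play_rows:
  commands:
    - [[0, -0.017, 0.011], [0, 0, 0]]
    - [[0, -0.042, 0.027], [0, 0, 0]]
    - [[0, -0.076, 0.048], [0, 0, 0]]
    - [[0, -0.11, 0.07], [0, 0, 0]]
    - [[0, -0.12, 0.1], [0, 0, 0]]
    - [[0, -0.12, 0.15], [0, 0, 0]]
    - [[0, -0.12, 0.19], [0, 0, 0]]
    - [[0, -0.12, 0.19], [0, 0, 0]]

```text
time_s: 20.05
position: [0.502, -0.2974, 0.2665]
tcp_rot: [[1.0, 0.002, -0.0], [-0.002, 0.843, 0.538], [0.001, -0.538, 0.843]]
force: [-0.4, 0.4, 0.2]
opening: 1.002
```

Run:
```python
from h import *
st=read_state(); print(st["position"],st["joint_positions"].round(1))
c=capture("top");rim(c,.115,.14); s=capture("side"); rim(s,.115,.14); ori(s)
```

```text
[ 0.50204366 -0.29738409  0.26651947] [-56.5  45.7  66.6  31.5 116.4 -55.1]
rim n 97 axis tilt x,y rad [0.017 0.007] z 0.1286 (array([ 0.5013, -0.1858]), np.float64(0.0234))
rim n 77 axis tilt x,y rad [0.036 0.008] z 0.1285 (array([ 0.5018, -0.1872]), np.float64(0.0234))
z [0.0857 0.0865 0.1283 0.1303 0.1308]
0.125 89 xmid 0.4954 w 0.0351 ymin -0.2111 (array([ 0.5019, -0.1872]), np.float64(0.0235))
```

The beaker stands by itself with its rim at 0.1285, centre (0.5015, −0.1865) and fingers clear. Now I bring the tool vertical and place it above.

>>> play_rows:
  commands:
    - [[0, 0, 0], [-0.17, 0, 0]]
    - [[0, 0.0, 0], [-0.34, 0, 0]]
    - [[0, 0.02, 0], [-0.51, 0, 0]]
    - [[0, 0.05, 0], [-0.68, 0, 0]]
    - [[0, 0.09, 0], [-0.85, 0, 0]]
    - [[0, 0.11, 0], [-1.003, 0, 0]]
    - [[-0.0005, 0.11, 0], [-1.003, 0, 0]]
    - [[-0.0005, 0.11, 0], [-1.003, 0, 0]]
    - [[-0.0005, 0.11, -0.04], [-1.003, 0, 0]]
    - [[-0.0005, 0.11, -0.08], [-1.003, 0, 0]]

```text
time_s: 21.4
position: [0.5012, -0.1889, 0.1819]
tcp_rot: [[1.0, 0.001, 0.007], [-0.007, 0.005, 1.0], [0.001, -1.0, 0.005]]
force: [0.5, 0.1, -0.9]
opening: 1.0
```

>>> play_rows:
  commands:
    - [[0, 0, 0], [0, 0, 0]]
    - [[0, 0, 0], [0, 0, 0]]

```text
time_s: 21.65
position: [0.5015, -0.1881, 0.1838]
tcp_rot: [[1.0, 0.001, 0.006], [-0.006, 0.005, 1.0], [0.001, -1.0, 0.005]]
force: [-0.2, -0.0, -0.7]
opening: 0.997
```

>>> play_rows:
  commands:
    - [[0, 0.0015, -0.025], [-0.005, 0, 0]]
    - [[0, 0.0015, -0.05], [-0.005, 0, 0]]
    - [[0, 0.0015, -0.067], [-0.005, 0, 0]]
    - [[0, 0.0015, -0.077], [-0.005, 0, 0]]
    - [[0, 0.0015, -0.081], [-0.005, 0, 0]]
    - [[0, 0.0015, -0.081], [-0.005, 0, 0]]

```text
time_s: 22.4
position: [0.5013, -0.1854, 0.103]
tcp_rot: [[1.0, 0.001, 0.004], [-0.004, -0.0, 1.0], [0.001, -1.0, -0.0]]
force: [0.3, 0.3, -0.4]
opening: 0.998
```

>>> play_rows:
  commands:
    - [[0, 0, 0], [0, 0, 0]]
    - [[0, 0, 0], [0, 0, 0]]
    - [[0, 0, 0], [0, 0, 0]]
    - [[0, 0, 0], [0, 0, 0]]
    - [[0, 0, 0], [0, 0, 0]]
    - [[0, 0, 0], [0, 0, 0]]
    - [[0, 0, 0], [0, 0, 0]]
  gripper: 0.03

```text
time_s: 23.28
position: [0.501, -0.185, 0.1025]
tcp_rot: [[1.0, 0.0, 0.004], [-0.004, 0.0, 1.0], [0.0, -1.0, 0.0]]
force: [0.5, 0.6, 0.6]
opening: 0.566
```

>>> play_rows:
  commands:
    - [[0, 0, 0.02], [0, 0, 0]]
    - [[0, 0, 0.05], [0, 0, 0]]
    - [[0, 0, 0.09], [0, 0, 0]]
    - [[0, 0, 0.13], [0, 0, 0]]
    - [[0, 0, 0.15], [0, 0, 0]]
    - [[0, 0, 0.15], [0, 0, 0]]

```text
time_s: 24.02
position: [0.5015, -0.1853, 0.2538]
tcp_rot: [[1.0, 0.003, 0.004], [-0.004, -0.002, 1.0], [0.003, -1.0, -0.002]]
force: [-0.2, 0.1, -1.2]
opening: 0.565
```

Run:
```python
from h import *
st=read_state(); print(st["position"])
s=capture("side"); ori(s); rim(s,.255,.29)
```

```text
[ 0.50150165 -0.18534968  0.25380018]
z [0.277  0.2774 0.2803 0.282  0.2823]
rim n 75 axis tilt x,y rad [-0.011 -0.003] z 0.2803 (array([ 0.5018, -0.1881]), np.float64(0.0234))
```

It is held at 49 mm, with the foot at about 0.152 m, above the clear rim. I'll carry it over the nest.

>>> play_rows:
  commands:
    - [[0.01, 0.04, 0], [0, 0, 0]]
    - [[0.02, 0.085, 0], [0, 0, 0]]
    - [[0.03, 0.13, 0], [0, 0, 0]]
    - [[0.04, 0.175, 0], [0, 0, 0]]
    - [[0.048, 0.21, 0], [0, 0, 0]]
    - [[0.0512, 0.2245, 0], [0, 0, 0]]
    - [[0.0512, 0.2245, 0], [0, 0, 0]]
    - [[0.0512, 0.2245, 0], [0, 0, 0]]
    - [[0.0512, 0.2245, -0.015], [0, 0, 0]]
    - [[0.0512, 0.2245, -0.03], [0, 0, 0]]

```text
time_s: 25.32
position: [0.5517, 0.0386, 0.2213]
tcp_rot: [[1.0, -0.001, 0.005], [-0.005, 0.0, 1.0], [-0.001, -1.0, 0.0]]
force: [-0.6, 0.4, -0.2]
opening: 0.558
```

>>> play_rows:
  commands:
    - [[0, 0, 0], [0, 0, 0]]
    - [[0, 0, 0], [0, 0, 0]]

```text
time_s: 25.58
position: [0.5521, 0.0393, 0.2222]
tcp_rot: [[1.0, -0.0, 0.004], [-0.004, 0.0, 1.0], [-0.0, -1.0, 0.0]]
force: [0.7, 0.6, -0.9]
opening: 0.565
```

Run:
```python
from h import *
st=read_state(); print(st["position"],st["force"])
s=capture("side"); ori(s); rim(s,.22,.28)
c=capture("top")
try: rim(c,.22,.28)
except Exception as e: print(e)
h=hsv(s);W=world(s)
K=(abs(W[...,0]-.55)<.045)&(abs(W[...,1]-.037)<.045)&(W[...,2]>.1)&(W[...,2]<.112)&(h[...,1]<140); print("clear rim",K.sum(),circ(W[K]))
cv2.imwrite("pics/s7.png",cv2.resize(s["frame"][90:240,210:360],(600,600))[:,:,::-1])
```

```text
[0.5520805  0.03933509 0.22215937] [ 0.69683171  0.64512723 -0.92606337]
z [0.2469 0.247  0.2482 0.25   0.2504]
rim n 17 axis tilt x,y rad [-0.02 -0.03] z 0.2483 (array([0.5534, 0.035 ]), np.float64(0.0212))
attempt to get argmax of an empty sequence
clear rim 121 (array([0.553, 0.037]), np.float64(0.0336))
```

View pics/s7.png

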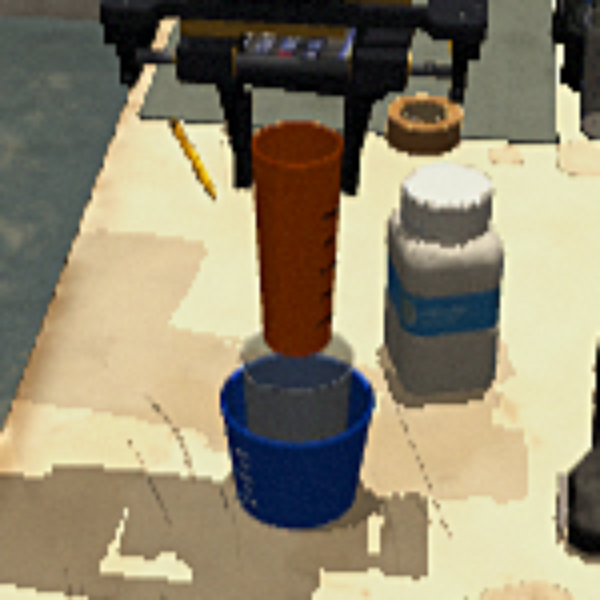

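The slim beaker is over the nest. It is in shadow, so I measure its centre with a looser mask.

Run:
```python
from h import *
s=capture("side"); h=hsv(s);W=world(s)
m=big((h[...,0]<18)&(h[...,1]>170)&(h[...,2]>40)&(W[...,2]>.11)&(abs(W[...,0]-.55)<.05)&(abs(W[...,1]-.04)<.06)); X=W[m]
print(m.sum(),np.percentile(X[:,2],[1,99]).round(4))
for z in np.arange(.13,.25,.02):
    S=X[abs(X[:,2]-z)<.01]; S=S[S[:,1]<.04]; print(z.round(2),len(S),((S[:,0].min()+S[:,0].max())/2).round(4),circ(S), "ymin",np.percentile(S[:,1],3).round(4))
```

```text
1086 [0.1244 0.2498]
0.13 103 0.5539 (array([0.5531, 0.0374]), np.float64(0.0191)) ymin 0.0168
0.15 117 0.5533 (array([0.553 , 0.0371]), np.float64(0.0198)) ymin 0.0162
0.17 130 0.5536 (array([0.5529, 0.0373]), np.float64(0.0206)) ymin 0.0153
0.19 144 0.553 (array([0.5531, 0.0373]), np.float64(0.0215)) ymin 0.0147
0.21 155 0.5533 (array([0.5528, 0.038 ]), np.float64(0.0225)) ymin 0.015
0.23 172 0.5529 (array([0.5525, 0.0371]), np.float64(0.0229)) ymin 0.0128
```

Its axis is at (0.553, 0.0373) and the clear rim's at (0.553, 0.037), so it is aligned and vertical. I lower it gently.

>>> play_rows:
  commands:
    - [[0, 0, -0.015], [0, 0, 0]]
    - [[0, 0, -0.03], [0, 0, 0]]
    - [[0, 0, -0.045], [0, 0, 0]]
    - [[0, 0, -0.06], [0, 0, 0]]
    - [[0, 0, -0.075], [0, 0, 0]]
    - [[0, 0, -0.088], [0, 0, 0]]
    - [[0, 0, -0.098], [0, 0, 0]]
    - [[0, 0, -0.104], [0, 0, 0]]
    - [[0, 0, -0.107], [0, 0, 0]]
    - [[0, 0, -0.107], [0, 0, 0]]

```text
time_s: 26.98
position: [0.5522, 0.0395, 0.1155]
tcp_rot: [[1.0, 0.0, 0.004], [-0.004, 0.0, 1.0], [0.0, -1.0, 0.0]]
force: [-0.8, -0.9, -0.3]
opening: 0.569
```

>>> play_rows:
  commands:
    - [[0, 0, -0.001], [0, 0, 0]]
    - [[0, 0, -0.002], [0, 0, 0]]
    - [[0, 0, -0.003], [0, 0, 0]]
    - [[0, 0, -0.003], [0, 0, 0]]

```text
time_s: 27.48
position: [0.552, 0.0395, 0.1124]
tcp_rot: [[1.0, -0.0, 0.004], [-0.004, 0.0, 1.0], [-0.0, -1.0, 0.0]]
force: [1.3, 0.8, -0.9]
opening: 0.566
```

>>> play_rows:
  commands:
    - [[0, 0, -0.0008], [0, 0, 0]]
    - [[0, 0, -0.0015], [0, 0, 0]]
    - [[0, 0, -0.0015], [0, 0, 0]]

```text
time_s: 27.85
position: [0.552, 0.0396, 0.1108]
tcp_rot: [[1.0, -0.0, 0.004], [-0.004, 0.0, 1.0], [-0.0, -1.0, 0.0]]
force: [1.1, -0.1, -0.1]
opening: 0.565
```

>>> play_rows:
  commands:
    - [[0, 0, -0.0008], [0, 0, 0]]
    - [[0, 0, -0.001], [0, 0, 0]]
    - [[0, 0, -0.001], [0, 0, 0]]

```text
time_s: 28.22
position: [0.5522, 0.0395, 0.1103]
tcp_rot: [[1.0, 0.0, 0.004], [-0.004, 0.0, 1.0], [0.0, -1.0, 0.0]]
force: [-0.9, 0.1, 3.2]
opening: 0.565
```

Contact came at 3 N with the TCP at 0.1103, where I expected 0.1105. I release and retreat straight up.

>>> play_rows:
  commands:
    - [[0, 0, 0], [0, 0, 0]]
    - [[0, 0, 0], [0, 0, 0]]
    - [[0, 0, 0], [0, 0, 0]]
    - [[0, 0, 0], [0, 0, 0]]
    - [[0, 0, 0], [0, 0, 0]]
    - [[0, 0, 0], [0, 0, 0]]
  gripper: 0.087

```text
time_s: 28.98
position: [0.552, 0.0396, 0.1099]
tcp_rot: [[1.0, -0.0, 0.004], [-0.004, 0.0, 1.0], [-0.0, -1.0, 0.0]]
force: [0.2, 0.0, -0.0]
opening: 0.993
```

>>> play_rows:
  commands:
    - [[0, 0, 0.02], [0, 0, 0]]
    - [[0, 0, 0.05], [0, 0, 0]]
    - [[0, 0, 0.1], [0, 0, 0]]
    - [[-0.02, -0.05, 0.13], [0, 0, 0]]
    - [[-0.04, -0.1, 0.13], [0, 0, 0]]
    - [[-0.06, -0.15, 0.13], [0, 0, 0]]
    - [[-0.06, -0.2, 0.13], [0, 0, 0]]
    - [[-0.06, -0.22, 0.13], [0, 0, 0]]
    - [[-0.06, -0.22, 0.13], [0, 0, 0]]

```text
time_s: 30.1
position: [0.4921, -0.1812, 0.2398]
tcp_rot: [[1.0, 0.0, 0.006], [-0.006, 0.001, 1.0], [0.0, -1.0, 0.001]]
force: [-0.0, 0.3, 0.3]
opening: 1.0
```

Run:
```python
from h import *
print(read_state()["position"],read_state()["opening"])
c=capture("top"); s=capture("side")
for cc in(c,s):
    rim(cc,.12,.15); h=hsv(cc);W=world(cc)
    K=(abs(W[...,0]-.55)<.045)&(abs(W[...,1]-.037)<.045)&(W[...,2]>.1)&(W[...,2]<.112)&(h[...,1]<140); print("clear rim",K.sum(),circ(W[K]))
    m=big((h[...,0]>100)&(h[...,0]<128)&(h[...,1]>120)&(W[...,0]<.66)&(W[...,0]>.46)&(abs(W[...,1]-.04)<.1))
    X=W[m]; X=X[abs(X[:,2]-.0755)<.005]; print("tub",circ(X) if len(X)>5 else 0)
c0=dict(np.load("pics/top0.npz"))
d=np.abs(c["frame"].astype(int)-c0["frame"]).sum(2)
for n,(u,v) in dict(bottle=(180,170),timer=(365,153),dropper=(327,162)).items(): print(n,np.median(d[v-12:v+12,u-12:u+12]),np.abs(world(c)[v-10:v+10,u-10:u+10]-world(c0)[v-10:v+10,u-10:u+10])[...,2].mean())
cv2.imwrite("pics/s8.png",np.hstack([cv2.resize(s["frame"][100:330,200:400],(400,460)),cv2.resize(c["frame"][130:280,150:400],(400,460))])[:,:,::-1])
```

```text
[ 0.49207444 -0.18116479  0.23977235] 0.9997414211021183
rim n 31 axis tilt x,y rad [-0.054 -0.013] z 0.1367 (array([0.5509, 0.0378]), np.float64(0.0223))
clear rim 188 (array([0.5529, 0.0374]), np.float64(0.0336))
tub (array([0.5526, 0.0383]), np.float64(0.0449))
rim n 56 axis tilt x,y rad [-0.018  0.01 ] z 0.1364 (array([0.5531, 0.0366]), np.float64(0.0234))
clear rim 65 (array([0.5529, 0.0366]), np.float64(0.0333))
tub (array([0.5539, 0.0367]), np.float64(0.0444))
bottle 57.0 nan
timer 36.0 nan
dropper 53.0 nan
```

View pics/s8.png

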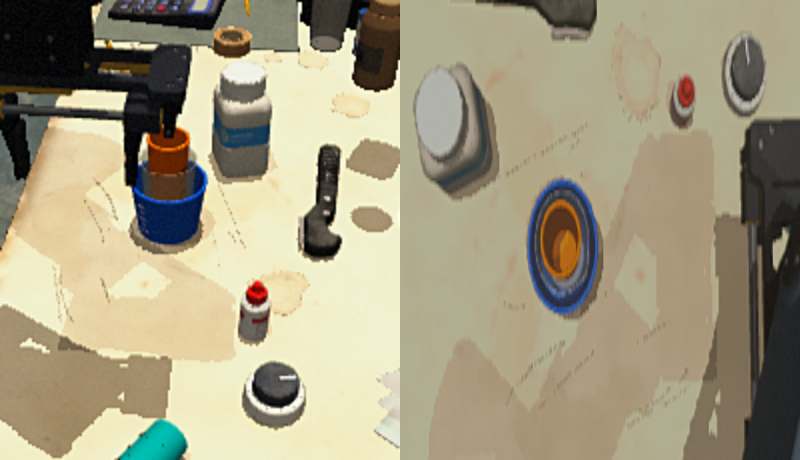

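The picture shows the three nested concentrically, with the slim rim at 0.136 m and the clear rim 29 mm lower. The bystanders are upright in their places and the gripper is clear. I'm handing in.

```bash
python3 -c "
from rig import *
print(hand_in())"
```

```text
the job is handed in; nothing more can be done
None
```

The beaker set is nested in size order in the blue tub, and I handed the job in at about 30 s of the 72 s allowed. `hand_in()` reports no verdict.

**What I did:** I lowered the clear beaker into the tub. I then stood the orange beaker alone on the open bench, about 0.23 m from the tub, and let go of it for over a second. I retook it from above and lowered it into the clear one, with a gentle 3 N contact before release.

**Last checks:**
- **Nesting:** the slim rim is at about 0.1365 m (0.136 expected). The clear rim was at 0.107 m when placed, as expected, and still reads at that level. In the side view all three axes agree within about 1 mm. The tub is within about 1 mm of its start.
- **Gripper:** it was clear of everything at hand-in.

**Checks that disagreed or failed:**
- **Tool length:** the camera showed the real fingertips about 25 mm short of the stated tool geometry. My first close on the clear beaker passed just above the rim without touching it, and I corrected for this afterwards.
- **Slim beaker tilt:** the final plane fit on the slim rim was noisy, −0.05 rad from few points in the top view against −0.02 rad in the side view. I trusted the side view and the rim height.
- **Bystanders:** my numeric check gave no result because depth readings were missing there, and the shadows had changed. I judged the bottle, timer and dropper unmoved from the picture only.

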